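Load the kitchen labeller and start it

ROBOT

A 7-joint arm with a two-finger parallel gripper is mounted at the origin on the work surface. World frame = base frame: x ahead of the robot, y to its left, z up, the work surface at z = 0. Lengths are in m, angles in rad, forces in N, time in s.
With the tool pointing down it reaches from about 0.4 to 0.875 m from the base axis. Payload 19.3 kg.
Tool frame: the origin (TCP) lies on the centre line of the jaws, within the pads' length; the fingertips stand 14 mm ahead of it and the grasp point (between the pads) lies 5 mm behind it; z points along the fingers, y is the line along which they close (so a half turn about z gives the same grasp; the last joint's range is limited). The gripper opens to 85 mm and grips with 20 to 120 N. Pads are 22 mm wide; open, the fingers measure 114 mm over their backs; the gripper's body (76 mm by 85 mm) begins 54 mm behind the grasp point. The pads swing forward as they close: fully open they stand 13 mm farther back than shut.
Start: joints at [1.061, 0.521, -0.036, 1.599, 0.021, 1.021, -0.113], TCP at [0.266, -0.566, 0.245] pointing down, gripper open.
Joint ranges: [-2.91, 2.91], [-0.3, 2.13], [-1.5, 1.42], [0.17, 2.43], [-1.26, 4.41], [0.16, 1.93], [-2.52, 2.52]. Speed limits (rad/s): [1.89, 1.89, 2.39, 2.39, 3.01, 3.01, 3.01].

INTERFACE

Orientations are given as [roll, pitch, yaw] about the fixed x, y, z axes, in that order (R = Rz(yaw) Ry(pitch) Rx(roll)).
In Python, from workcell import bot, grab_frame, regions_of gives the robot as it stands. The module is installed in compiled form; this text tells all that it offers.
- The arm moves only by the tool play_rows, never from a script. Its argument "plan" is a list of rows, each a list of 3 entries, a list of its own where there are three numbers: the shift along the tool's x, y, z in units of 2.5 cm (1.0 is 2.5 cm), then the turn, a rotation vector about the tool's x, y, z in units of 0.15 rad (1.0 is 0.15 rad), then the closure, from -1 (fully open) to 1 (shut). In form: [[[tx, ty, tz], [rx, ry, rz], jaw], ...]. A call has 1 to 20 rows; each row shifts and turns the commanded pose from where the row before left it, along the tool's axes as they then stand; what a row does not reach is not made up. A row lasts 1/8 s, in which the tool goes at most 62.5 mm and 10.7 degrees, less where a joint would pass 70% of its speed; a pose out of reach is approached as far as the arm can. A call with a number of a shift or a turn outside -1 to 1 is refused whole. A call with a gripper value outside its range is refused whole. The fingers move at their own pace and stop on an object; "newtons" is the grip in N (left out, the last holds). Time passes only in rows, so rows that do not move let the fingers close. It gives the time, the measured TCP pose, the force, the opening and the grip force at its end, in the units of the state.
- bot.observe(): the state, without advancing time (a new reading comes with each control period).
- grab_frame(name): name is "side" or "top"; returns a dict with "pixels" (420x560x3 uint8, red, green, blue), "depth" (420x560 float32, m along the optical axis (not along the pixel's ray), 0 where there is no reading), "camera_matrix" (3x3 intrinsics, pixels), "R" (3x3) and "t" (3): a world point X has camera coordinates R X + t. Camera axes: x right, y down, z forward; pixel columns grow to the right and rows downward; lengths in m; the calibration is good to about 2 mm. A picture is of the moment at which its call begins.
- bot.job_done(): hands the job in; it is judged then, once.
Trained networks look in the newest picture that a camera, given by its name, has taken for a name from the list of things; names that differ only in an ending like _2 or _b are one class to them, and where a whole thing is asked for, a point or a joint stands for the part that bears it (a point fixed in the world has none). Each returns a list of dicts, best first, with "p" (0 to 1); they miss things now and then, are a little off and sometimes report something else, mostly with a low value. They report only what shows in the picture. A call takes as long as a camera call.
- regions_of(thing, camera): "mask" (420x560 bool, what is visible of it) and "box" ([left, top, right, bottom] in pixels, round what is visible of it).
The state is a dict: "clock": time; "qpos": joint angles; "qd": joint speeds; "joint_efforts": joint torques, N m; "position": TCP position; "tool_rot": TCP orientation; "force": force on the tool from outside, world axes, zero at the start; "moment": the same for the moment, N m; "grip_width": finger opening in m; "finger_force": force on a finger pad.
Only numpy, scipy, OpenCV 4.12 (cv2) and the standard library are available. Lean on these libraries where they do the work, as an engineer would, in place of code of your own. Each camera call takes 0.05 s, during which the arm holds its last target. There are 200 camera calls.

TASK

Load the labeller for marking tonight's leftovers: put the small label roll over its upright spindle, flat on the flange, and let go of it. Only then start it: press the long bar key, then the round key, then the square key, each fully down by feel and never hard (under 30 N), and let each come right up before the next. Never press the plus-shaped key, and leave everything else on the table where it is.

Things in the scene. Friction and masses are not known exactly. Their poses are not given: they have to be found in the camera images.
- labeller: White desktop label printer, fixed to the table: a case 120 (x) x 270 (y) x 50 mm high. Origin: centre of its underside, z up. Along its y axis four key units stand in a row on its top (y -105 to +21 mm, 42 mm apart, any order), and the roll spindle at y = +90 mm.
- flange (a point): Centre of the upper face of the grey flange (54 mm across, 54 mm above the table) on the labeller's top, where the roll comes to rest. From it a fixed steel spindle, 18 mm across with a tapered tip, rises 52 mm straight up.
- label_roll: Roll of white labels on a cardboard core, standing on its flat end: 58 mm outside, 22 mm bore straight through, 45 mm high, 0.08 to 0.17 kg. Origin: centre of its lower end face; z along its axis, up.
- bar_unit: Key unit with a long bar cap (44 mm along labeller x, 16 mm wide), 8 mm thick, over the origin. Origin: underside centre of its grey bezel (56 x 38 x 4 mm) on the labeller's top; axes as the labeller's. Released, the cap's top is 21 to 37 mm above the origin: its stiff screw collar is set anywhere in that span and is not measured. The cap sinks straight down on a spring; the collar stays.
- round_unit: Key unit with a round cap (26 mm across), 8 mm thick, over the origin. Origin: underside centre of its grey bezel (56 x 38 x 4 mm) on the labeller's top; axes as the labeller's. Released, the cap's top is 21 to 37 mm above the origin: its stiff screw collar is set anywhere in that span and is not measured. The cap sinks straight down on a spring; the collar stays.
- square_unit: Key unit with a square cap (22 x 22 mm), 8 mm thick, over the origin. Origin: underside centre of its grey bezel (56 x 38 x 4 mm) on the labeller's top; axes as the labeller's. Released, the cap's top is 21 to 37 mm above the origin: its stiff screw collar is set anywhere in that span and is not measured. The cap sinks straight down on a spring; the collar stays.
- cross_unit: Key unit with a plus-shaped cap (30 mm across, arms 10 mm wide), 8 mm thick, over the origin. Origin: underside centre of its grey bezel (56 x 38 x 4 mm) on the labeller's top; axes as the labeller's. Released, the cap's top is 21 to 37 mm above the origin: its stiff screw collar is set anywhere in that span and is not measured. The cap sinks straight down on a spring; the collar stays.
- bar_key (a joint): How far the bar key is pressed: 0 released, 0.006 fully down (m). Spring: starts to move at about 1.2 N, about 5 N fully down, springs back up by itself.
- round_key (a joint): How far the round key is pressed: 0 released, 0.006 fully down (m). Spring: starts to move at about 1.2 N, about 5 N fully down, springs back up by itself.
- square_key (a joint): How far the square key is pressed: 0 released, 0.006 fully down (m). Spring: starts to move at about 1.2 N, about 5 N fully down, springs back up by itself.
- cross_key (a joint): How far the cross key is pressed: 0 released, 0.006 fully down (m). Spring: starts to move at about 1.2 N, about 5 N fully down, springs back up by itself.
- tape_roll: Bystander: plain brown roll of parcel tape on its flat end, 80 mm outside, 58 mm bore, 45 mm high. Origin: centre of its underside.
- spice_jar: Bystander: small jar, 42 mm across, 75 mm high. Origin: centre of its underside.
- mug: Bystander: white mug, 76 mm across, 85 mm high. Origin: centre of its underside.
- lunch_box: Bystander: pale, milky closed food box, 100 x 140 x 50 mm. Origin: centre of its underside.
- spoon: Bystander: spoon with a wooden handle lying flat, lengthwise along its x. Origin: its underside, near the middle.
- bean_can: Bystander: food can, 66 mm across, 90 mm high. Origin: centre of its underside.
- note_block: Bystander: block of note paper, 75 x 75 x 20 mm. Origin: centre of its underside.

How it is judged:
By the outcome, as a careful person would: the job done as asked, in the order asked, and still so for the second after the job is handed in, with the robot touching nothing.
It also fails if it takes over 58 s, if anything falls off the work surface, if the arm or the gripper's body presses on something with over 40 N, if the wrist force passes 120 N, or if a joint passes its speed limit or range.

## Working session

There is one attempt and no reset: what is moved stays moved. The work goes in short steps, Python scripts to look and compute and a tool call to move; the robot and the scene stay as the last step left them, time stands still between calls to the robot, and variables do not carry over. Pictures are saved under pics/ and viewed, at most 10 in all, crops included, and the job is handed in when it is done.

Besides the shell and the picture viewer there is one more tool, called after "Emit:" by a JSON object that holds its "op" and its "data". play_rows: Moves the arm, as the interface text tells. Its arguments: {"type":"object","properties":{"plan":{"type":"array"},"newtons":{"type":"number"}},"required":["plan"]}

```bash
mkdir -p pics; cat > h.py <<'E'
import numpy as np, cv2
from workcell import bot, grab_frame, regions_of
def world(f):
    K=f["camera_matrix"];d=f["depth"];v,u=np.mgrid[0:420,0:560]
    c=np.stack([(u-K[0,2])/K[0,0]*d,(v-K[1,2])/K[1,1]*d,d],-1)
    w=(c-f["t"])@f["R"]; w[d==0]=np.nan
    return w
def save(f,n,box=None,s=1):
    im=cv2.cvtColor(f["pixels"],cv2.COLOR_RGB2BGR)
    if box: im=im[box[1]:box[3],box[0]:box[2]]
    cv2.imwrite("pics/"+n,cv2.resize(im,None,fx=s,fy=s))
E
python3 - <<'E'
from h import *
np.set_printoptions(precision=4,suppress=True)
s=bot.observe();print(s)
for c in("top","side"):
    f=grab_frame(c);save(f,c+"0.png");w=world(f);np.savez(c+"0.npz",w=w,px=f["pixels"])
    print(c,"cam",-f["R"].T@f["t"])
    for n in["labeller","label_roll","bar_unit","round_unit","square_unit","cross_unit","tape_roll","spice_jar","mug","lunch_box","spoon","bean_can","note_block"]:
        for r in regions_of(n,c)[:2]:
            p=w[r["mask"]];p=p[~np.isnan(p[:,0])]
            if len(p)==0: print(n,"nodepth");continue
            z=np.percentile(p[:,2],95);t=p[p[:,2]>z-.006]
            print(n,round(r["p"],2),r["box"],"ztop",round(z,3),"topc",(t[:,:2].min(0)+t[:,:2].max(0))/2,"ext",np.ptp(t[:,:2],axis=0))
E
```

```text
{'clock': 0.0, 'qpos': array([ 1.0608,  0.522 , -0.0363,  1.6   ,  0.0212,  1.0211, -0.1128]), 'qd': array([ 0.0013,  0.0008, -0.0002, -0.0002, -0.0001, -0.0002, -0.0008]), 'joint_efforts': array([  0.0004, -92.7102,   1.9793, -36.9922,   0.0176,   0.0085,
         0.    ]), 'position': array([ 0.2659, -0.5652,  0.2447]), 'tool_rot': array([-3.1405,  0.0001,  0.4398]), 'force': array([ 0.4182, -0.004 ,  0.3104]), 'moment': array([-0.0234, -0.0194, -0.0019]), 'finger_force': 0.0, 'grip_width': 0.08557726828709954}
top cam [0.3996 0.0098 1.1372]
labeller 0.64 [187.0, 199.1, 316.0, 272.9] ztop 0.055 topc [0.5397 0.0486] ext [0.1351 0.2735]
labeller 0.43 [291.8, 212.5, 312.3, 236.4] ztop 0.079 topc [ 0.5485 -0.0556] ext [0.0429 0.0177]
label_roll 0.66 [101.0, 247.8, 128.2, 277.5] ztop 0.048 topc [0.4654 0.3443] ext [0.0554 0.0544]
bar_unit 0.55 [293.0, 213.0, 311.7, 238.0] ztop 0.079 topc [ 0.5485 -0.0556] ext [0.0429 0.0177]
round_unit 0.62 [252.6, 216.0, 271.6, 240.4] ztop 0.086 topc [0.5417 0.0274] ext [0.0235 0.0232]
square_unit 0.93 [235.2, 217.8, 252.3, 242.9] ztop 0.084 topc [0.53
[... 1957 characters left out ...]
c [ 0.5167 -0.3294] ext [0.0759 0.0757]
spice_jar 0.78 [267.2, 162.3, 280.7, 186.4] ztop 0.076 topc [ 0.686  -0.2265] ext [0.0264 0.0284]
mug 0.92 [275.2, 138.1, 306.3, 172.0] ztop 0.085 topc [ 0.6739 -0.3699] ext [0.0733 0.0814]
lunch_box 0.83 [123.4, 253.0, 210.1, 323.2] ztop 0.052 topc [0.6921 0.311 ] ext [0.1038 0.1396]
spoon 0.9 [308.8, 255.9, 399.2, 290.0] ztop 0.02 topc [0.3627 0.1124] ext [0.1891 0.05  ]
spoon 0.59 [271.3, 211.3, 296.3, 233.7] ztop 0.084 topc [0.5421 0.094 ] ext [0.0219 0.0799]
bean_can 0.6 [181.9, 196.5, 208.5, 241.0] ztop 0.091 topc [0.7581 0.1085] ext [0.0591 0.0589]
note_block 0.59 [361.9, 198.3, 394.9, 215.1] ztop 0.023 topc [ 0.3587 -0.1924] ext [0.0968 0.0952]
```

View pics/top0.png

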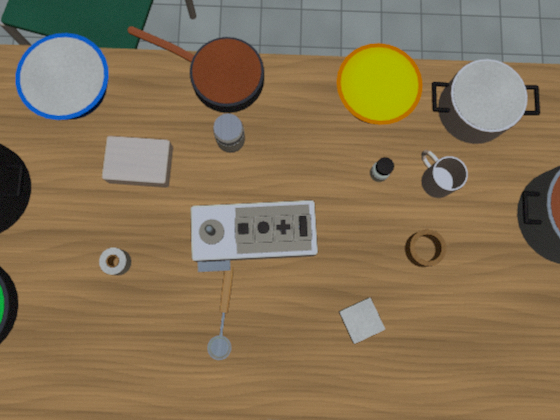

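View pics/side0.png

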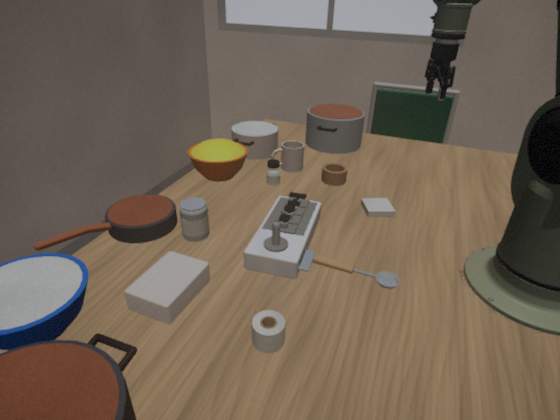

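```bash
python3 - <<'E'
from h import *
np.set_printoptions(precision=4,suppress=True)
for c in("top","side"):
    d=np.load(c+"0.npz");w=d["w"].reshape(-1,3);w=w[~np.isnan(w[:,0])]
    L=w[(abs(w[:,0]-.54)<.09)&(abs(w[:,1]-.048)<.16)]
    top=L[abs(L[:,2]-.05)<.008]
    print(c,"labeller rect",cv2.minAreaRect(top[:,:2].astype(np.float32)),"z",np.median(top[:,2]))
    def cen(n,p):
        if len(p)>4:print(n,len(p),"mean",p[:,:2].mean(0),"rect",cv2.minAreaRect(p[:,:2].astype(np.float32)),"z med",np.median(p[:,2]),p[:,2].max())
    for n,y in(("bar",-.0556),("cross",-.0144),("round",.0274),("square",.0699)):
        p=L[(abs(L[:,1]-y)<.02)&(L[:,2]>.062)];
        if len(p): p=p[p[:,2]>np.percentile(p[:,2],80)-.005];cen(n,p)
    cen("spindle",L[(L[:,1]>.10)&(L[:,2]>.066)])
    cen("flangebits",L[(L[:,1]>.10)&(L[:,2]>.0525)&(L[:,2]<.066)])
    R=w[(np.hypot(w[:,0]-.466,w[:,1]-.344)<.05)&(w[:,2]>.038)];cen("roll",R)
    print("tall near path", [ (round(a,2),round(b,2),round(z,3)) for a,b,z in w[(w[:,2]>.1)&(w[:,0]>.3)][::40]][:15])
E
```

```text
top labeller rect ((0.5406274795532227, 0.048607148230075836), (0.120319664478302, 0.2701990604400635), 4.581143379211426) z 0.05091350950059638
bar 150 mean [ 0.5479 -0.0561] rect ((0.5485759973526001, -0.05602148920297623), (0.04275111109018326, 0.01595892943441868), 4.502995491027832) z med 0.07663328236963868 0.08141737674919101
cross 112 mean [ 0.5457 -0.014 ] rect ((0.5460428595542908, -0.01445460319519043), (0.025290383026003838, 0.02550177276134491), 52.25665283203125) z med 0.0766498023036714 0.08285252467191315
round 111 mean [0.5415 0.0273] rect ((0.5416777729988098, 0.027389734983444214), (0.023483840748667717, 0.022972896695137024), 1.5938352346420288) z med 0.0845038191990049 0.08889303748283259
square 99 mean [0.5389 0.0694] rect ((0.5392695069313049, 0.07004886120557785), (0.021591100841760635, 0.021054279059171677), 2.226078510284424) z med 0.08276797528872007 0.08765318452569815
spindle 79 mean [0.5319 0.1364] rect ((0.5328950881958008, 0.13748787343502045), (0.016610216349363327, 0.01665841042995453), 26.145124435424805) z med 0.10241658014845298 0.1102255778743226
[... 2904 characters left out ...]
.455)), (np.float64(1.88), np.float64(-1.06), np.float64(0.45)), (np.float64(1.89), np.float64(-1.41), np.float64(0.443)), (np.float64(1.88), np.float64(-1.86), np.float64(0.435)), (np.float64(1.59), np.float64(-1.89), np.float64(0.445)), (np.float64(1.3), np.float64(-1.87), np.float64(0.455)), (np.float64(1.03), np.float64(-1.89), np.float64(0.465)), (np.float64(0.78), np.float64(-1.9), np.float64(0.473)), (np.float64(0.54), np.float64(-1.89), np.float64(0.482)), (np.float64(0.31), np.float64(-0.52), np.float64(0.516)), (np.float64(1.88), np.float64(-0.56), np.float64(0.456)), (np.float64(1.89), np.float64(-0.78), np.float64(0.451)), (np.float64(1.89), np.float64(-1.05), np.float64(0.445))]
```

The top view shows the roll at pixel (113,262) and the labeller at (254,230), with the spindle at its left end (210,231). Its keys from left to right are square, round, plus and bar. The side view agrees, with the roll at (268,330) and the way to it clear. Both cameras give the same shift from roll to spindle, about (0.068, -0.207).

Emit:
{"op": "play_rows", "data": {"plan": [[[0,0,0],[0,0,-1],-1],[[0,0,0],[0,0,-1],-1],[[0,0,0],[0,0,-1],-1],[[0,0,0],[0,0,-1],-1],[[0,0,0],[0,0,-1],-1],[[0,0,0],[0,0,-1],-1],[[0,0,0],[0,0,-1],-1],[[0,0,0],[0,0,-1],-1],[[0,0,0],[0,0,-0.06],-1],[[1,1,0],[0,0,0],-1],[[1,1,0],[0,0,0],-1],[[1,1,0],[0,0,0],-1],[[1,1,0],[0,0,0],-1],[[1,1,0],[0,0,0],-1],[[1,1,0],[0,0,0],-1],[[1,1,0],[0,0,0],-1],[[1,1,0],[0,0,0],-1],[[1,1,0],[0,0,0],-1],[[1,1,0],[0,0,0],-1],[[1,1,0],[0,0,0],-1]]}}

```text
clock: 3.9
position: [0.5195, -0.269, 0.2454]
tool_rot: [3.141, 0.0, 1.645]
force: [0.1, 0.1, 0.3]
grip_width: 0.0854
finger_force: 0.0
```

Emit:
{"op": "play_rows", "data": {"plan": [[[1,0,0],[0,0,0],-1],[[1,0,0],[0,0,0],-1],[[1,0,0],[0,0,0],-1],[[1,0,0],[0,0,0],-1],[[1,0,0],[0,0,0],-1],[[1,0,0],[0,0,0],-1],[[1,0,0],[0,0,0],-1],[[1,0,0],[0,0,0],-1],[[1,0,0],[0,0,0],-1],[[1,0,0],[0,0,0],-1],[[1,0,0],[0,0,0],-1],[[1,0,0],[0,0,0],-1],[[1,0,0],[0,0,0],-1],[[1,0,0],[0,0,0],-1],[[1,0,0],[0,0,0],-1],[[1,0,0],[0,0,0],-1],[[1,0,0],[0,0,0],-1],[[1,0,0],[0,0,0],-1],[[1,0,0],[0,0,0],-1],[[0,0,0],[0,0,0],-1]]}}

```text
clock: 6.4
position: [0.4814, 0.2053, 0.2453]
tool_rot: [-3.142, -0.001, 1.648]
force: [-0.5, 0.5, 0.2]
grip_width: 0.0851
finger_force: 0.0
```

Emit:
{"op": "play_rows", "data": {"plan": [[[0.93,-0.14,0],[0,0,0],-1],[[0.93,0,0],[0,0,0],-1],[[0.93,0,0],[0,0,0],-1],[[0.93,0,1],[0,0,0],-1],[[0.93,0,1],[0,0,0],-1],[[0.93,0,1],[0,0,0],-1],[[0,0,1],[0,0,0],-1],[[0,0,1],[0,0,0],-1],[[0,0,1],[0,0,0],-1],[[0,0,1],[0,0,0],-1],[[0,0,1],[0,0,0],-1],[[0,0,0.6],[0,0,0],-1],[[0,0,0.25],[0,0,0],-1],[[0,0,0],[0,0,0],-1],[[0,0,0],[0,0,0],-1]]}}

```text
clock: 8.28
position: [0.4679, 0.3426, 0.0248]
tool_rot: [3.141, -0.001, 1.648]
force: [1.0, 1.2, -1.6]
grip_width: 0.0854
finger_force: 0.0
```

```bash
python3 - <<'E'
from h import *
f=grab_frame("side");save(f,"s1.png",(200,260,340,380),5)
E
```

```text
(no output)
```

View pics/s1.png

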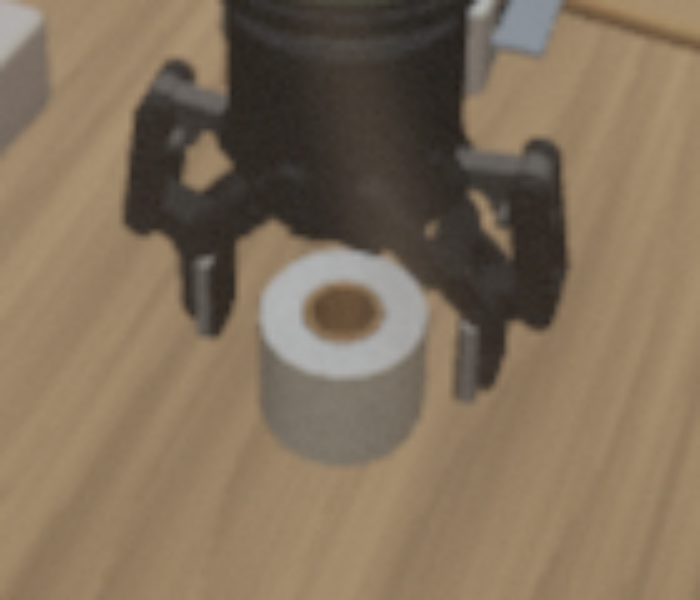

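The side view shows the roll centred between the open fingers (midpoint near (267,333) in full-image pixels), so I'm closing the gripper.

Emit:
{"op": "play_rows", "data": {"plan": [[[0,0,0],[0,0,0],1],[[0,0,0],[0,0,0],1],[[0,0,0],[0,0,0],1],[[0,0,0],[0,0,0],1],[[0,0,0],[0,0,0],1],[[0,0,0],[0,0,0],1]], "newtons": 35}}

```text
clock: 9.07
position: [0.4676, 0.3425, 0.0246]
tool_rot: [3.141, -0.0, 1.649]
force: [-1.6, -1.5, 8.4]
grip_width: 0.0566
finger_force: 36.6
```

Emit:
{"op": "play_rows", "data": {"plan": [[[0,0,-0.4],[0,0,0],1],[[0,0,-1],[0,0,0],1],[[0,0,-1],[0,0,0],1],[[0,0,-1],[0,0,0],1],[[0,0,-1],[0,0,0],1],[[0,0,-1],[0,0,0],1],[[-0.85,0.21,0],[0,0,0],1],[[-0.85,0.21,0],[0,0,0],1],[[-0.85,0.21,0],[0,0,0],1],[[-0.85,0.21,0],[0,0,0],1],[[-0.85,0.21,0],[0,0,0],1],[[-0.85,0.21,0],[0,0,0],1],[[-0.85,0.21,0],[0,0,0],1],[[-0.85,0.21,0],[0,0,0],1],[[-0.85,0.2,0],[0,0,0],1],[[-0.8,0.2,0],[0,0,0],1],[[0,0,0],[0,0,0],1],[[0,0,0],[0,0,0],1]]}}

```text
clock: 11.32
position: [0.5356, 0.1365, 0.1594]
tool_rot: [3.141, -0.0, 1.649]
force: [-0.4, 0.1, -0.9]
grip_width: 0.0565
finger_force: 38.0
```

```bash
python3 - <<'E'
from h import *
np.set_printoptions(precision=4,suppress=True)
print(bot.observe()["position"],bot.observe()["force"])
for c in("side","top"):
    f=grab_frame(c);w=world(f)
    if c=="side":save(f,"s2.png",(200,130,340,250),5)
    for r in regions_of("label_roll",c)[:2]:
        p=w[r["mask"]];p=p[~np.isnan(p[:,0])];print(c,r["p"],r["box"],p.min(0),p.max(0),np.median(p,0))
        t=p[p[:,2]>np.percentile(p[:,2],97)-.006];print(cv2.minAreaRect(t[:,:2].astype(np.float32)),np.median(t[:,2]))
E
```

```text
[0.5356 0.1365 0.1594] [-0.4465  0.1024 -0.8786]
side 0.98 [259.5, 184.3, 290.4, 216.8] [ 0.5073 -0.2091  0.0008] [0.6949 0.167  0.1879] [0.5334 0.1558 0.1705]
((0.5392093658447266, 0.13871505856513977), (0.05439372733235359, 0.05723132565617561), 19.48244857788086) 0.18011974222886346
side 0.21 [242.5, 199.9, 320.6, 277.5] [ 0.4527 -0.1744 -0.001 ] [0.6341 0.1856 0.1076] [0.5169 0.141  0.05  ]
((0.5343383550643921, 0.13914217054843903), (0.015954621136188507, 0.012401771731674671), 29.82992935180664) 0.09200634873356073
```

View pics/s2.png

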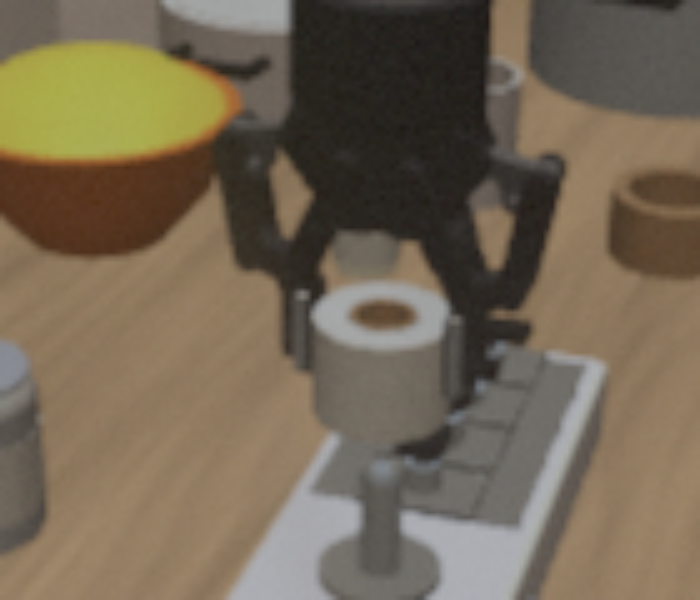

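The side view shows the roll held level above the spindle, with the spindle axis at about crop x 380 and the roll axis at about 383. I'll measure the remaining offset with circle fits on the depth points.

```bash
python3 - <<'E'
from h import *
from scipy.optimize import least_squares
np.set_printoptions(precision=4,suppress=True)
f=grab_frame("side");W=world(f);w=W.reshape(-1,3);w=w[~np.isnan(w[:,0])]
def fit(p,r,x0):
    s=least_squares(lambda c:np.hypot(*(p[:,:2]-c).T)-r,x0,loss="soft_l1",f_scale=.0015)
    print(len(p),s.x,"rms",np.sqrt(np.mean(s.fun**2)));return s.x
near=np.hypot(w[:,0]-.535,w[:,1]-.137)
y=w[:,1]
a=fit(w[(near<.04)&(w[:,2]>.139)&(w[:,2]<.174)&(y>.145)&(abs(w[:,0]-.535)<.022)],.029,[.535,.137])
b=fit(w[(near<.017)&(w[:,2]>.060)&(w[:,2]<.1)],.009,[.535,.137])
r=[r for r in regions_of("label_roll","side")][0]
p=W[r["mask"]];p=p[~np.isnan(p[:,0])]
ok=(np.hypot(p[:,0]-.535,p[:,1]-.137)<.04)
print("bottom/top",np.percentile(p[ok][:,2],[1,50,99]))
fit(p[ok&(p[:,2]<.172)],.029,[.535,.137])
# flange disc edges
q=w[(near<.04)&(w[:,2]>.052)&(w[:,2]<.058)]
print("spindle z",w[(near<.015)&(w[:,2]<.12)][:,2].max())
print("diff spindle-roll",b-a)
d=b-a;print("tool mm x,y",1000*(-.078*d[0]+.997*d[1]),1000*(.997*d[0]+.078*d[1]))
E
```

```text
325 [0.5375 0.1362] rms 0.0009165433682933299
122 [0.5373 0.1339] rms 0.0009550938640035018
bottom/top [0.1379 0.1704 0.1814]
413 [0.5373 0.1362] rms 0.0028454433070236817
spindle z 0.10909387231175346
diff spindle-roll [-0.0001 -0.0023]
tool mm x,y -2.2342495451142033 -0.312759737714942
```

Emit:
{"op": "play_rows", "data": {"plan": [[[-0.04,0,0.5],[0,0,0],1],[[0,0,0.5],[0,0,0],1],[[0,0,0.2],[0,0,0],1],[[0,0,0.2],[0,0,0],1],[[0,0,0.1],[0,0,0],1],[[0,0,0],[0,0,0],1]]}}

```text
clock: 12.38
position: [0.5359, 0.1349, 0.1215]
tool_rot: [3.142, -0.0, 1.649]
force: [-1.0, -0.0, -1.3]
grip_width: 0.0562
finger_force: 38.0
```

Emit:
{"op": "play_rows", "data": {"plan": [[[0,0,0.2],[0,0,0],1],[[0,0,0.2],[0,0,0],1],[[0,0,0],[0,0,0],1]]}}

```text
clock: 12.75
position: [0.5356, 0.1348, 0.1111]
tool_rot: [-3.141, 0.0, 1.649]
force: [-0.3, 0.4, -1.1]
grip_width: 0.0561
finger_force: 38.0
```

Emit:
{"op": "play_rows", "data": {"plan": [[[0,0,0.3],[0,0,0],1],[[0,0,0.3],[0,0,0],1],[[0,0,0.3],[0,0,0],1],[[0,0,0.2],[0,0,0],1],[[0,0,0.1],[0,0,0],1],[[0,0,0],[0,0,0],1]]}}

```text
clock: 13.5
position: [0.5358, 0.1349, 0.0814]
tool_rot: [-3.141, -0.0, 1.649]
force: [-0.7, 0.4, -2.2]
grip_width: 0.0565
finger_force: 38.0
```

Emit:
{"op": "play_rows", "data": {"plan": [[[0,0,0.06],[0,0,0],1],[[0,0,0.04],[0,0,0],1],[[0,0,0],[0,0,0],1],[[0,0,0],[0,0,0],1]]}}

```text
clock: 14.0
position: [0.5358, 0.1349, 0.0791]
tool_rot: [-3.142, -0.0, 1.649]
force: [-0.3, 0.3, -0.7]
grip_width: 0.0564
finger_force: 38.0
```

Emit:
{"op": "play_rows", "data": {"plan": [[[0,0,0.02],[0,0,0],1],[[0,0,0],[0,0,0],-1],[[0,0,0],[0,0,0],-1],[[0,0,0],[0,0,0],-1],[[0,0,0],[0,0,0],-1],[[0,0,-0.5],[0,0,0],-1],[[0,0,-1],[0,0,0],-1],[[0,0,-1],[0,0,0],-1],[[0,0,-1],[0,0,0],-1],[[0,0,-1],[0,0,0],-1],[[-1,0,0],[0,0,0],1],[[-1,0,0],[0,0,0],1],[[-1,0,0],[0,0,0],1],[[-1,0,0],[0,0,0],1],[[-1,0,0],[0,0,0],1],[[-1,0,0],[0,0,0],1],[[-1,0,0],[0,0,0],1],[[-1,0,0],[0,0,0],1],[[0,0,0],[0,0,0],1]]}}

```text
clock: 16.38
position: [0.5514, -0.0664, 0.1917]
tool_rot: [3.141, 0.001, 1.646]
force: [-0.3, 0.6, 0.6]
grip_width: 0.0003
finger_force: 0.0
```

```bash
python3 - <<'E'
from h import *
np.set_printoptions(precision=4,suppress=True)
s=bot.observe();print(s["position"],s["force"],s["grip_width"])
f=grab_frame("side");save(f,"s3.png",(200,130,340,290),5 if 0 else 3.7)
W=world(f).reshape(-1,3);n=np.hypot(W[:,0]-.535,W[:,1]-.136)
p=W[(n<.032)&(W[:,2]>.06)];print("roll top z",np.percentile(p[:,2],[50,80,90,97]))
f=grab_frame("top");W=world(f).reshape(-1,3);n=np.hypot(W[:,0]-.535,W[:,1]-.136);p=W[(n<.035)&(W[:,2]>.09)&(W[:,2]<.12)]
print(len(p),p.mean(0) if len(p) else 0, cv2.minAreaRect(p[:,:2].astype(np.float32)) if len(p) else 0, np.percentile(p[:,2],[5,50,95]))
E
```

```text
[ 0.5514 -0.0664  0.1917] [-0.2963  0.6014  0.5735] 0.0003397947732960845
roll top z [0.0939 0.0999 0.1005 0.1025]
612 [0.5332 0.1377 0.0991] ((0.5334872007369995, 0.13781823217868805), (0.05619911104440689, 0.05608131363987923), 64.57903289794922) [0.0951 0.0992 0.104 ]
```

View pics/s3.png

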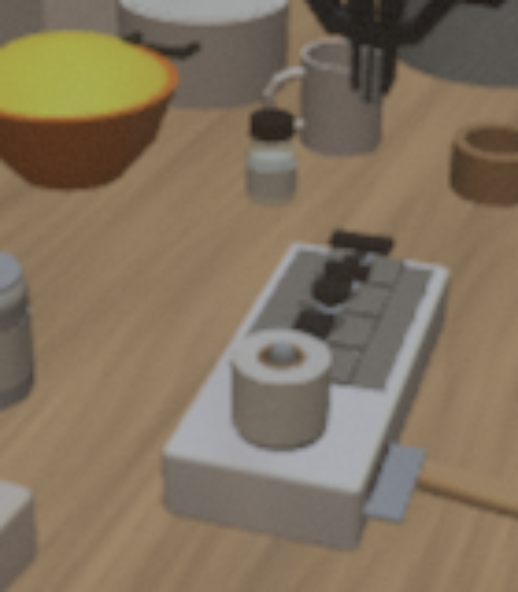

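The roll sits flat on the flange, with the spindle tip showing in the bore at crop (282,350) and its top at 0.099 m as expected. Next is the bar key.

Emit:
{"op": "play_rows", "data": {"plan": [[[0.38,-0.03,1],[0,0,0],1],[[0,0,1],[0,0,0],1],[[0,0,1],[0,0,0],1],[[0,0,0.6],[0,0,0],1],[[0,0,0.2],[0,0,0],1],[[0,0,0],[0,0,0],1],[[0,0,0],[0,0,0],1]]}}

```text
clock: 17.35
position: [0.5503, -0.0551, 0.0968]
tool_rot: [3.141, 0.0, 1.649]
force: [-0.8, -0.5, -0.9]
grip_width: -0.0
finger_force: 0.0
```

Emit:
{"op": "play_rows", "data": {"plan": [[[0,0,0.1],[0,0,0],1],[[0,0,0.1],[0,0,0],1],[[0,0,0.08],[0,0,0],1],[[0,0,0],[0,0,0],1]]}}

```text
clock: 17.85
position: [0.55, -0.0551, 0.089]
tool_rot: [3.142, 0.0, 1.649]
force: [-0.0, -0.6, 2.1]
grip_width: 0.0002
finger_force: 1.0
```

Emit:
{"op": "play_rows", "data": {"plan": [[[0,0,0.06],[0,0,0],1],[[0,0,0.06],[0,0,0],1],[[0,0,0.04],[0,0,0],1],[[0,0,0],[0,0,0],1]]}}

```text
clock: 18.35
position: [0.55, -0.0552, 0.0851]
tool_rot: [3.141, 0.0, 1.649]
force: [0.4, -0.5, 4.2]
grip_width: -0.0001
finger_force: 2.2
```

Emit:
{"op": "play_rows", "data": {"plan": [[[0,0,0.03],[0,0,0],1],[[0,0,0],[0,0,0],1],[[0,0,0],[0,0,0],1]]}}

```text
clock: 18.73
position: [0.55, -0.0552, 0.0846]
tool_rot: [3.141, 0.0, 1.649]
force: [-1.8, -1.9, 9.1]
grip_width: 0.0001
finger_force: 4.8
```

Emit:
{"op": "play_rows", "data": {"plan": [[[0,0,0.02],[0,0,0],1],[[0,0,0],[0,0,0],1],[[0,0,0],[0,0,0],1]]}}

```text
clock: 19.1
position: [0.5501, -0.0551, 0.0844]
tool_rot: [3.141, 0.0, 1.649]
force: [-3.9, -1.0, 17.3]
grip_width: -0.0001
finger_force: 8.4
```

The bar key is fully down: 17 N with no further travel. I'm lifting clear and moving to the round key, passing high over the plus key.

Emit:
{"op": "play_rows", "data": {"plan": [[[0,0,-0.4],[0,0,0],1],[[0,0,-1],[0,0,0],1],[[0,0,-0.5],[0,0,0],1],[[0.8,0,0],[0,0,0],1],[[0.9,0,0],[0,0,0],1],[[0.9,0,0],[0,0,0],1],[[0.7,0,0],[0,0,0],1],[[0,0,0.6],[0,0,0],1],[[0,0,0.4],[0,0,0],1],[[0,0,0.1],[0,0,0],1],[[0,0,0],[0,0,0],1]]}}

```text
clock: 20.48
position: [0.5434, 0.0266, 0.1035]
tool_rot: [-3.141, 0.0, 1.648]
force: [0.4, 0.6, 0.5]
grip_width: -0.0001
finger_force: 0.0
```

Emit:
{"op": "play_rows", "data": {"plan": [[[0,0,0.08],[0,0,0],1],[[0,0,0.08],[0,0,0],1],[[0,0,0],[0,0,0],1],[[0,0,0],[0,0,0],1]]}}

```text
clock: 20.98
position: [0.5435, 0.0271, 0.0999]
tool_rot: [3.142, 0.0, 1.649]
force: [-1.5, -0.6, 0.3]
grip_width: 0.0003
finger_force: 0.0
```

Emit:
{"op": "play_rows", "data": {"plan": [[[0,0,0.08],[0,0,0],1],[[0,0,0.08],[0,0,0],1],[[0,0,0.06],[0,0,0],1],[[0,0,0],[0,0,0],1]]}}

```text
clock: 21.48
position: [0.5436, 0.0272, 0.0943]
tool_rot: [3.141, -0.0, 1.649]
force: [1.0, -0.7, 3.4]
grip_width: -0.0001
finger_force: 1.7
```

Emit:
{"op": "play_rows", "data": {"plan": [[[0,0,0.04],[0,0,0],1],[[0,0,0],[0,0,0],1],[[0,0,0],[0,0,0],1]]}}

```text
clock: 21.85
position: [0.5436, 0.0272, 0.0934]
tool_rot: [3.141, -0.0, 1.649]
force: [1.6, 0.0, 5.2]
grip_width: 0.0003
finger_force: 2.0
```

Emit:
{"op": "play_rows", "data": {"plan": [[[0,0,0.03],[0,0,0],1],[[0,0,0],[0,0,0],1],[[0,0,0],[0,0,0],1]]}}

```text
clock: 22.22
position: [0.5436, 0.0271, 0.0926]
tool_rot: [3.141, -0.0, 1.649]
force: [1.4, 0.1, 4.5]
grip_width: -0.0002
finger_force: 2.2
```

Emit:
{"op": "play_rows", "data": {"plan": [[[0,0,0.02],[0,0,0],1],[[0,0,0],[0,0,0],1],[[0,0,0],[0,0,0],1]]}}

```text
clock: 22.6
position: [0.5436, 0.0272, 0.0922]
tool_rot: [3.141, -0.0, 1.649]
force: [0.7, -0.2, 7.6]
grip_width: 0.0001
finger_force: 3.8
```

Emit:
{"op": "play_rows", "data": {"plan": [[[0,0,0.02],[0,0,0],1],[[0,0,0],[0,0,0],1],[[0,0,0],[0,0,0],1]]}}

```text
clock: 22.98
position: [0.5437, 0.0272, 0.092]
tool_rot: [3.141, 0.0, 1.649]
force: [-1.4, 1.0, 15.1]
grip_width: -0.0002
finger_force: 7.5
```

The round key is fully down at 15 N. Next is the square key.

Emit:
{"op": "play_rows", "data": {"plan": [[[0,0,-0.4],[0,0,0],1],[[0,0,-0.8],[0,0,0],1],[[0.8,0,0],[0,0,0],1],[[0.88,0,0],[0,0,0],1],[[0,0,0.4],[0,0,0],1],[[0,0,0.2],[0,0,0],1],[[0,0,0.1],[0,0,0],1],[[0,0,0],[0,0,0],1],[[0,0,0],[0,0,0],1]]}}

```text
clock: 24.1
position: [0.5403, 0.0688, 0.1042]
tool_rot: [3.141, 0.0, 1.648]
force: [0.1, 0.1, -0.2]
grip_width: -0.0003
finger_force: 0.0
```

Emit:
{"op": "play_rows", "data": {"plan": [[[0,0,0.08],[0,0,0],1],[[0,0,0.08],[0,0,0],1],[[0,0,0.06],[0,0,0],1],[[0,0,0],[0,0,0],1]]}}

```text
clock: 24.6
position: [0.5402, 0.069, 0.0984]
tool_rot: [-3.141, -0.0, 1.649]
force: [0.3, -0.2, 0.9]
grip_width: -0.0001
finger_force: 0.0
```

Emit:
{"op": "play_rows", "data": {"plan": [[[0,0,0.08],[0,0,0],1],[[0,0,0.08],[0,0,0],1],[[0,0,0.06],[0,0,0],1],[[0,0,0],[0,0,0],1]]}}

```text
clock: 25.1
position: [0.5403, 0.069, 0.093]
tool_rot: [3.141, -0.0, 1.649]
force: [0.3, -0.3, 4.0]
grip_width: 0.0003
finger_force: 1.6
```

Emit:
{"op": "play_rows", "data": {"plan": [[[0,0,0.03],[0,0,0],1],[[0,0,0],[0,0,0],1],[[0,0,0],[0,0,0],1]]}}

```text
clock: 25.48
position: [0.5403, 0.0691, 0.0924]
tool_rot: [3.141, -0.0, 1.649]
force: [0.1, -0.1, 4.1]
grip_width: 0.0003
finger_force: 1.8
```

Emit:
{"op": "play_rows", "data": {"plan": [[[0,0,0.03],[0,0,0],1],[[0,0,0],[0,0,0],1],[[0,0,0],[0,0,0],1]]}}

```text
clock: 25.85
position: [0.5403, 0.0691, 0.0916]
tool_rot: [3.141, -0.0, 1.649]
force: [1.4, 0.4, 3.6]
grip_width: 0.0003
finger_force: 2.1
```

Emit:
{"op": "play_rows", "data": {"plan": [[[0,0,0.02],[0,0,0],1],[[0,0,0],[0,0,0],1],[[0,0,0],[0,0,0],1]]}}

```text
clock: 26.22
position: [0.5403, 0.069, 0.0911]
tool_rot: [3.141, -0.0, 1.649]
force: [0.8, 0.6, 4.9]
grip_width: 0.0001
finger_force: 2.2
```

Emit:
{"op": "play_rows", "data": {"plan": [[[0,0,0.02],[0,0,0],1],[[0,0,0],[0,0,0],1],[[0,0,0],[0,0,0],1]]}}

```text
clock: 26.6
position: [0.5403, 0.069, 0.0907]
tool_rot: [3.141, 0.0, 1.649]
force: [-0.2, 0.5, 8.0]
grip_width: 0.0002
finger_force: 4.0
```

Emit:
{"op": "play_rows", "data": {"plan": [[[0,0,0.02],[0,0,0],1],[[0,0,0],[0,0,0],1],[[0,0,0],[0,0,0],1]]}}

```text
clock: 26.98
position: [0.5404, 0.069, 0.0905]
tool_rot: [3.141, 0.0, 1.649]
force: [-1.3, -0.6, 15.5]
grip_width: -0.0003
finger_force: 7.7
```

Emit:
{"op": "play_rows", "data": {"plan": [[[0,0,-0.4],[0,0,0],1],[[0,0,-1],[0,0,0],1],[[0,0,-1],[0,0,0],1],[[0,0,-1],[0,0,0],1],[[-1,0,-1],[0,0,0],1],[[-1,0,0],[0,0,0],1],[[-1,0,0],[0,0,0],1],[[-1,0,0],[0,0,0],1],[[-1,0,0],[0,0,0],1],[[-1,0,0],[0,0,0],1],[[-1,0,0],[0,0,0],1],[[-1,0,0],[0,0,0],1],[[-1,0,0],[0,0,0],1],[[0,0,0],[0,0,0],1],[[0,0,0],[0,0,0],1]]}}

```text
clock: 28.85
position: [0.5575, -0.1547, 0.1999]
tool_rot: [-3.141, -0.001, 1.649]
force: [0.2, -0.3, 0.2]
grip_width: 0.0001
finger_force: 0.0
```

```bash
python3 - <<'E'
from h import *
f=grab_frame("side");save(f,"s4.png",(200,130,420,300),3.5)
f=grab_frame("top");w=world(f)
W=w.reshape(-1,3);old=np.load("top0.npz")["w"].reshape(-1,3)
for n,c in(("bar",(.5486,-.056)),("cross",(.546,-.0144)),("round",(.5417,.0274)),("square",(.5393,.07)),("roll",(.5335,.1378))):
    g=lambda A:np.median((lambda q:q[q[:,2]>.07,2])(A[np.hypot(A[:,0]-c[0],A[:,1]-c[1])<(.028 if n=="roll" else .008)]))
    print(n,g(old),g(W))
E
```

```text
bar 0.07711293617624781 0.07684564807814726
cross 0.07655075787767583 0.07616244759236457
round 0.08435926913670982 0.08417330188238724
square 0.08269472295097144 0.08222745238298698
roll 0.10254012235476583 0.09883877370957792
```

View pics/s4.png

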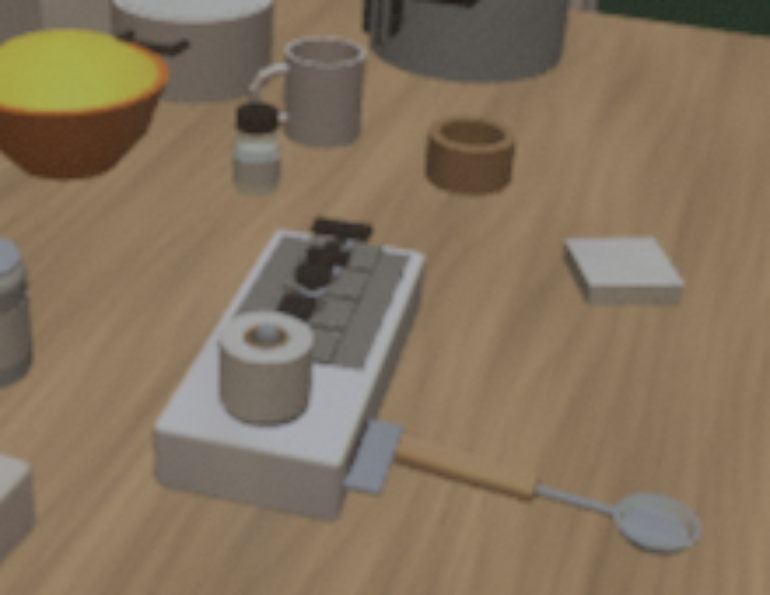

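The roll is seated on its spindle at crop (267,370), all four caps are back up at their original heights, and nothing else has moved. I'm handing in.

```bash
python3 -c "
from workcell import bot
print(bot.job_done())"
```

```text
the job is handed in; nothing more can be done
None
```

The label roll is flat on the flange and released; the bar, round and square keys were then pressed fully down in that order (highest reading about 17 N) and came back up; the plus key was not touched; the job was handed in about 29 s in, with no verdict returned.

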